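# Turn the backing plate face up against the rail

## Task

The aluminium backing plate lies on the bench with its plain back up and its countersunk face underneath. With the outside of the fingers only, never picking it up, push the plate along the bench against the sloping front of the white rail until its far end tips up and it leans there, then push the raised end back over so that the plate lies flat on the bench in front of the rail, countersunk face up. Leave the two pulleys and the window handle where they are.

Things in the scene. Friction and masses are not known exactly. Their poses are not given: they have to be found in the camera images.
- plate: Loose smooth aluminium plate, about 0.12 kg: 90 mm long (x axis), 60 mm wide (y), 8 mm thick (z). Origin at its centre. z points out of its plain back: up at the start, down when done. The other face shows two round screw countersinks and a dark recess. It starts between robot and rail, its +x end turned to the rail (within 14 degrees), about 25 to 90 mm from it, at rail y = -100 to 20 mm.
- plate_end_a (a point): Middle of the plate's end face at its +x end: the end towards the rail, which climbs the slope and becomes the raised end, about 80 mm above the bench when the plate leans fully on the slope, well above the rail.
- plate_end_b (a point): Middle of the plate's end face at its -x end, the end nearer the robot at the start, which stays down on the bench.
- rail: White painted wooden rail offcut, fixed to the bench: 360 mm long (y axis), 72 mm deep (x), 42 mm high. Origin on the bench at the middle of the front face's foot line; x is level and points into the rail, away from the robot; z up. The front slopes back at 64 degrees. Smooth paint (friction with the plate about 0.25, bare bench 0.8): a push of under 10 N at the plate's near end makes it climb.
- rail_edge (a point): Middle of the rail's front top edge, where the slope ends: 20 mm behind the foot line, 42 mm above the bench. Behind it the rail's top is flat for 52 mm.
- lock (a point): Brass cam lock on the rail's top near its +y end, fixed: point under its pivot, on the rail's top. With its half open curved arm it covers rail y = 104 to 175 mm and x = 12 to 72 mm and stands 29 mm above the rail's top.
- pulley_a: White nylon sash pulley lying flat, 44 mm across, 16 mm high, loose. Origin at the centre of its underside.
- pulley_b: Second, identical white nylon sash pulley, loose. Origin at the centre of its underside.
- handle: Small bronze window handle, loose, on a 56 x 22 mm foot plate, 36 mm high; its lever reaches 68 mm along +x from the origin, which is the centre of its underside.
There are look-alikes about, which are no part of the job. What is meant by the plate is not blue or orange, and is the smaller of those in its own colour.

How it is judged (in metres and radians):
On the way:
1. the plate is tipped up at least 46 degrees and leans on the rail, its back towards the robot and its near end down on the bench (angle between plate's own z axis and vertical between 0.8 and 1.5 rad and contact force between plate and rail above 0.03 N and height (world z) of plate_end_a above 0.045 m and height (world z) of plate_end_b below 0.015 m), for 0.2 s.
At the end, for the whole second after the job is handed in: The plate lies still and flat on the bench with its countersunk face up (its z axis within 5 degrees of straight down, centre under 8 mm high), in front of the rail, its centre 20 to 150 mm before the rail's foot line (angle between plate's own z axis and vertical above 3.05 rad and height (world z) of plate below 0.008 m and x of plate in the frame of rail between -0.15 and -0.02 m and linear speed of plate below 0.02 m/s and angular speed of plate below 0.1 rad/s); the robot touches nothing.
It fails at once if the plate is lifted: both its ends are more than 28 mm above the bench (height (world z) of each of plate_end_a, plate_end_b above 0.028 m).
It fails at once if the first pulley is moved more than 15 mm (distance of pulley_a from where it was at the start of the episode above 0.015 m).
It fails at once if the second pulley is moved more than 15 mm (distance of pulley_b from where it was at the start of the episode above 0.015 m).
It fails at once if the window handle is moved more than 15 mm (distance of handle from where it was at the start of the episode above 0.015 m).
It also fails if it takes over 54 s, if anything falls off the work surface, if the arm or the gripper's body presses on something with over 40 N, if the wrist force passes 120 N, or if a joint passes its speed limit or range.

## Robot

A 6-joint arm with a two-finger parallel gripper is mounted at the origin on the work surface. World frame = base frame: x ahead of the robot, y to its left, z up, the work surface at z = 0. Lengths are in mm, angles in rad, forces in N, time in s.
With the tool pointing down it reaches from about 325 to 850 mm from the base axis. Payload 15.5 kg.
Tool frame: the origin (TCP) lies on the centre line of the jaws, within the pads' length; the fingertips stand 22 mm ahead of it and the grasp point (between the pads) lies 3 mm ahead of it; z points along the fingers, y is the direction in which the jaws open and shut (so a half turn about z gives the same grasp; the last joint's range is limited). The gripper opens to 91 mm and grips with 3 to 60 N. Pads are 32 mm wide; open, the fingers measure 118 mm over their backs; the gripper's body (76 mm by 178 mm) begins 60 mm behind the grasp point.
Start: joints at [-1.442, 0.494, 1.345, -0, 1.302, -0.096], TCP at [139.321, -609.275, 202.315] pointing down, gripper open.
Joint ranges: [-2.91, 2.91], [-0.82, 2.16], [0.22, 2.67], [-1.22, 4.37], [0.12, 2.79], [-3.08, 3.08]. Speed limits (rad/s): [1.89, 1.89, 2.57, 3.01, 3.01, 3.01].

## Interface

Orientations are given as [roll, pitch, yaw] about the fixed x, y, z axes, in that order (R = Rz(yaw) Ry(pitch) Rx(roll)).
In Python, from bench import arm, cams gives the robot as it stands.
- The arm moves only by the tool move_arm, never from a script. Its arguments are lists of equal length, an entry for each row: "jaw": the opening in per cent of the stroke, from 0 (shut) to 100 (fully open); "travel": the shift along the tool's x, y, z in mm, a list of three; "twist": the turn, a rotation vector about the tool's x, y, z in degrees, a list of three. A call has 1 to 8 rows; each row shifts and turns the commanded pose from where the row before left it, along the tool's axes as they then stand; what a row does not reach is not made up. A row lasts 1/12 s, in which the tool goes at most 41.7 mm and 7.16 degrees, less where a joint would pass 70% of its speed; a pose out of reach is approached as far as the arm can. A call is refused whole if a number of a shift passes 41.7 or a number of a turn 7.16, either way. A call with a gripper value outside its range is refused whole. The fingers move at their own pace and stop on an object; "grip_force" is the grip in N (left out, the last holds). Time passes only in rows, so rows that do not move let the fingers close. It gives the time, the measured TCP pose, the force and the opening at its end, in the units of the state.
- arm.get_obs(): the state, without advancing time (a new reading comes with each control period).
- cams.snapshot(name): name is "scene" or "top" or "wrist"; returns a dict with "img" (400x640x3 uint8, red, green, blue), "fx", "fy", "cx", "cy" (pixels), "cam_to_world" (4x4, takes a point from camera to world coordinates); the wrist camera has in their place "mount" (4x4, takes a point from camera to tool coordinates, whose origin is the TCP and whose axes are the flange's). Camera axes: x right, y down, z forward; pixel columns grow to the right and rows downward; lengths in mm; the calibration is good to about 2 mm. A picture is of the moment at which its call begins: read the wrist's pose just before it. There is no depth.
- arm.close_job(): hands the job in, once; it reports no verdict.
The state is a dict: "clock": time; "joint_pos": joint angles; "qvel": joint speeds; "joint_efforts": joint torques, N m; "ee_pos": TCP position; "eef_rot": TCP orientation; "ft_force": force on the tool from outside, world axes, zero at the start; "ft_torque": the same for the moment, N m; "grip_width": opening from 0.0 (shut) to 1.0 (fully open).
Only numpy, scipy, OpenCV 4.12 (cv2) and the standard library are available. Lean on these libraries where they do the work, as an engineer would, in place of code of your own. Each camera call takes 0.05 s, during which the arm holds its last target.

## Working session

There is one attempt and no reset: what is moved stays moved. The work goes in short steps, Python scripts to look and compute and a tool call to move; the robot and the scene stay as the last step left them, time stands still between calls to the robot, and variables do not carry over. Pictures are saved under pics/ and viewed, and the job is handed in when it is done.

Besides the shell and the picture viewer there is one more tool, called after ">>>" as name(argument=value, ...), one argument or row to a line, values as JSON. move_arm: Moves the arm, as the interface text tells. Its arguments: {"type":"object","properties":{"jaw":{"type":"array","items":{"type":"number"}},"travel":{"type":"array","items":{"type":"array","items":{"type":"number"}}},"twist":{"type":"array","items":{"type":"array","items":{"type":"number"}}},"grip_force":{"type":"number"}},"required":["jaw","travel","twist"]}

```bash
mkdir -p pics; ls
cat > h.py <<'E'
import numpy as np, cv2
from bench import arm, cams
def snap(n,fn=None):
    s=cams.snapshot(n)
    if fn: cv2.imwrite('pics/'+fn, s['img'][:,:,::-1])
    return s
E
python3 - <<'E'
from h import *
print(arm.get_obs())
for n in ['scene','top','wrist']:
    s=snap(n,n+'0.png'); np.savez('/tmp/%s0.npz'%n, **s); print(n,[round(float(s[k]),2) for k in ('fx','fy','cx','cy')]); print(np.round(s.get('cam_to_world',s.get('mount')),4))
E
```

```text
pics
{'clock': 0.0, 'joint_pos': array([-1.44150529e+00,  4.94192403e-01,  1.34612544e+00, -1.21460398e-05,
        1.30249688e+00, -9.55162523e-02]), 'qvel': array([ 0.00029458, -0.00118816, -0.00054414, -0.00056719,  0.00041043,
        0.00167814]), 'joint_efforts': array([-3.16599391e-03, -8.78827929e+01, -3.81869245e+01,  7.06433924e-02,
        5.31794946e-02,  1.43637857e-05]), 'ee_pos': array([ 139.26238845, -608.88558319,  201.73446877]), 'eef_rot': array([-3.14037504e+00, -1.04895877e-04,  2.24810456e-01]), 'ft_force': array([ 0.33308699, -0.26547907,  0.2623503 ]), 'ft_torque': array([-0.02127336, -0.01326179,  0.02655263]), 'grip_width': 1.0015426979784416}
scene [396.98, 396.98, 323.96, 202.04]
[[-6.302000e-01  6.360000e-01 -4.453000e-01  9.441330e+02]
 [ 7.764000e-01  5.202000e-01 -3.558000e-01  3.125260e+02]
 [ 5.400000e-03 -5.700000e-01 -8.217000e-01  8.458052e+02]
 [ 0.000000e+00  0.000000e+00  0.000000e+00  1.000000e+00]]
top [513.75, 513.75, 318.67, 203.97]
[[ 5.6000000e-03 -9.8860000e-01  1.5060000e-01  3.9697580e+02]
 [-9.9940000e-01 -1.0700000e-02 -3.2900000e-02  1.2568000e+01]
 [ 3.4200000e-02 -1.5040000e-01 -9.8800000e-01  1.0748999e+03]
 [ 0.0000000e+00  0.0000000e+00  0.0000000e+00  1.0000000e+00]]
wrist [346.9, 346.9, 324.31, 205.49]
[[ 5.000000e-04 -9.557000e-01 -2.944000e-01  8.407780e+01]
 [ 1.000000e+00  6.000000e-04 -3.000000e-04 -1.276000e-01]
 [ 5.000000e-04 -2.944000e-01  9.557000e-01 -1.823634e+02]
 [ 0.000000e+00  0.000000e+00  0.000000e+00  1.000000e+00]]
```

View pics/scene0.png

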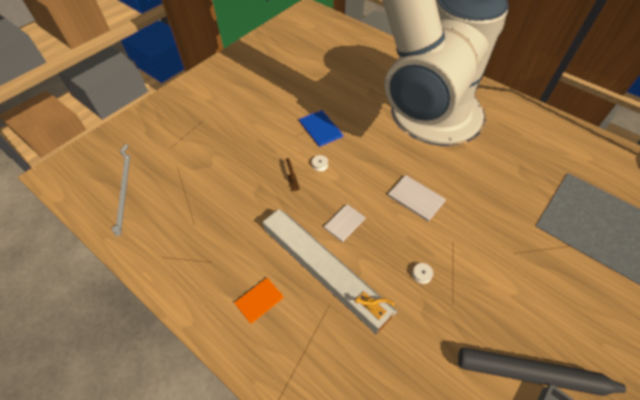

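View pics/top0.png

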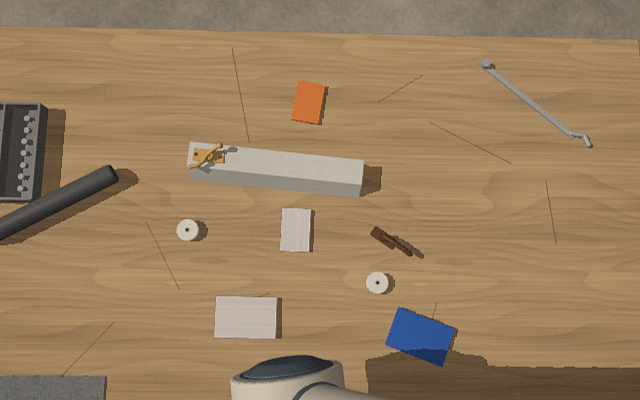

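View pics/wrist0.png

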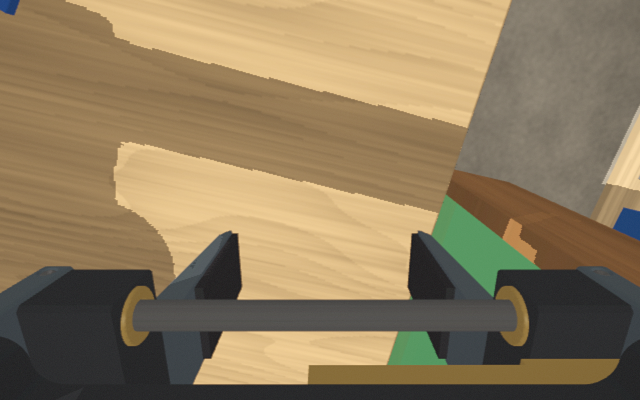

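Candidates in the top view are the pale grey plate at (296,230), the larger pale grey one at (246,317), the blue one at (421,336) and the orange one at (309,102). The plate meant is at (296,230): it's neither blue nor orange, and it's the smaller of the two grey ones. I'll confirm with a crop and measure it.

```bash
cat >> h.py <<'E'
def ray(s,uv,z,T=None):
    T=s['cam_to_world'] if T is None else T
    uv=np.atleast_2d(np.array(uv,float))
    d=np.c_[(uv[:,0]-s['cx'])/s['fx'],(uv[:,1]-s['cy'])/s['fy'],np.ones(len(uv))]@T[:3,:3].T
    o=T[:3,3]; return o+d*((z-o[2])/d[:,2])[:,None]
def proj(s,P,T=None):
    T=s['cam_to_world'] if T is None else T
    p=(np.atleast_2d(P)-T[:3,3])@T[:3,:3]
    return np.c_[p[:,0]/p[:,2]*s['fx']+s['cx'],p[:,1]/p[:,2]*s['fy']+s['cy']]
E
python3 - <<'E'
from h import *
s=np.load('/tmp/top0.npz'); im=s['img']
hsv=cv2.cvtColor(im,cv2.COLOR_RGB2HSV)
m=((hsv[:,:,1]<45)&(hsv[:,:,2]>130)).astype(np.uint8); m[:50]=0
c,_=cv2.findContours(m,cv2.RETR_EXTERNAL,cv2.CHAIN_APPROX_NONE)
for k in c:
    a=cv2.contourArea(k)
    if a<150: continue
    r=cv2.minAreaRect(k); b=cv2.boxPoints(r)
    M=cv2.moments(k); print('area',a,'cen',np.round([M['m10']/a,M['m01']/a],1),np.round(b,1).tolist())
    for z in (8,16,42):
        w=ray(s,b,z); print('  z',z,np.round(w[:,:2]).tolist(),'edges',np.round(np.linalg.norm(w-np.roll(w,-1,0),axis=1)))
cv2.imwrite('pics/crop0.png',cv2.resize(im[130:300,160:440],None,fx=2.8,fy=2.8,interpolation=cv2.INTER_CUBIC)[:,:,::-1])
E
```

```text
area 150.0 cen [313.5 395.6] [[299.0, 389.0], [336.0, 389.0], [336.0, 399.0], [299.0, 399.0]]
  z 8 [[187.0, 14.0], [187.0, -60.0], [168.0, -60.0], [168.0, 14.0]] edges [74. 19. 74. 19.]
  z 16 [[188.0, 14.0], [188.0, -59.0], [169.0, -59.0], [169.0, 14.0]] edges [73. 19. 73. 19.]
  z 42 [[193.0, 14.0], [193.0, -57.0], [175.0, -57.0], [175.0, 14.0]] edges [71. 18. 71. 18.]
area 1192.5 cen [267.2 389.7] [[229.89999389648438, 378.1000061035156], [313.0, 375.79998779296875], [313.6000061035156, 398.3999938964844], [230.5, 400.6000061035156]]
  z 8 [[208.0, 152.0], [212.0, -14.0], [169.0, -15.0], [165.0, 149.0]] edges [165.  43. 164.  43.]
  z 16 [[209.0, 150.0], [213.0, -13.0], [171.0, -15.0], [167.0, 148.0]] edges [164.  43. 163.  43.]
  z 42 [[214.0, 147.0], [218.0, -13.0], [176.0, -14.0], [172.0, 145.0]] edges [160.  42. 159.  42.]
area 2437.0 cen [245.3 317. ] [[213.89999389648438, 337.0], [215.0, 295.29998779296875], [276.29998779296875, 297.0], [275.1000061035156, 338.70001220703125]]
  z 8 [[287.0, 186.0], [370.0, 187.0], [367.0, 62.0], [284.0, 63.0]] edges [ 82. 124.  83. 123.]
 
[... 2120 characters left out ...]
03.0]] edges [53. 55. 53. 54.]
  z 16 [[638.0, 255.0], [690.0, 251.0], [684.0, 197.0], [632.0, 201.0]] edges [52. 54. 52. 54.]
  z 42 [[632.0, 249.0], [683.0, 245.0], [677.0, 192.0], [626.0, 197.0]] edges [51. 53. 51. 52.]
area 501.0 cen [536.7 106. ] [[482.5, 74.9000015258789], [488.8999938964844, 65.80000305175781], [593.0, 139.39999389648438], [586.5999755859375, 148.39999389648438]]
  z 8 [[852.0, -384.0], [874.0, -399.0], [709.0, -622.0], [688.0, -606.0]] edges [ 26. 277.  26. 276.]
  z 16 [[849.0, -381.0], [870.0, -396.0], [707.0, -617.0], [686.0, -601.0]] edges [ 26. 275.  26. 274.]
  z 42 [[838.0, -371.0], [858.0, -386.0], [699.0, -601.0], [679.0, -586.0]] edges [ 26. 268.  25. 267.]
```

View pics/crop0.png

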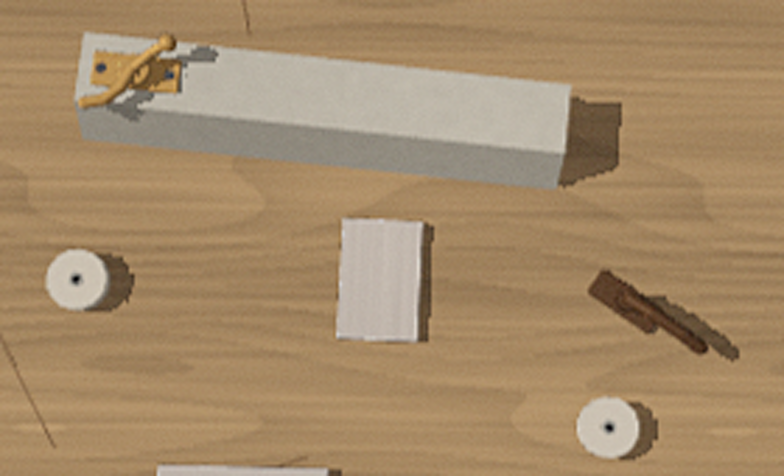

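Run:
```python
from h import *
s=np.load('/tmp/top0.npz')
im=s['img']; g=cv2.cvtColor(im,cv2.COLOR_RGB2GRAY).astype(float)
hsv=cv2.cvtColor(im,cv2.COLOR_RGB2HSV)
F=[];E=[]
for u in range(215,350,3):
    v0=int(181+ (u-189)*0.105)
    col=hsv[:,u,1].astype(float); # foot: sat jump
    d=np.diff(col[v0-8:v0+9]); F.append((u,v0-8+np.argmax(d)+.5))
    v1=int(170+(u-189)*0.094)
    d=np.diff(g[v1-7:v1+8,u]); E.append((u,v1-7+np.argmin(d)+.5))
for pts,z in ((F,0),(E,42)):
    w=ray(s,pts,z); vx,vy,x0,y0=cv2.fitLine(np.array(w[:,:2],np.float32),cv2.DIST_HUBER,0,.01,.01).ravel()
    if vy<0: vx,vy=-vx,-vy
    n=np.array([vy,-vx]); r=(w[:,:2]-[x0,y0])@n
    print('z',z,'dir',vx,vy,'yaw deg',np.degrees(np.arctan2(-vx,vy)),'pt',x0,y0,'resid',r.std(), 'x at y=25', x0+vx/vy*(25-y0), 'n.pt', n@[x0,y0])
# end corners
print(ray(s,[(189.3,178.9),(359.3,196.8)],0),ray(s,[(187.9,168.6),(360.7,184.6),(189.5,141.5),(363.5,160.5)],42))
# plate in scene view check
s2=np.load('/tmp/scene0.npz'); hsv=cv2.cvtColor(s2['img'],cv2.COLOR_RGB2HSV)
m=((hsv[:,:,1]<45)&(hsv[:,:,2]>130)).astype(np.uint8)
c,_=cv2.findContours(m,cv2.RETR_EXTERNAL,cv2.CHAIN_APPROX_NONE)
for k in c:
    if cv2.pointPolygonTest(k,(345,222),False)>0:
        ap=cv2.approxPolyDP(k,3,True)[:,0]; print(ap.tolist(),np.round(ray(s2,ap,8)))
```

```text
z 0 dir 0.09706077 0.9952785 yaw deg -5.569941 pt 592.0593 57.51029 resid 0.7165828727336352 x at y=25 588.88885 n.pt 583.68195
z 42 dir 0.09706445 0.9952781 yaw deg -5.570153 pt 615.61145 93.58488 resid 0.6314611192656122 x at y=25 608.9227 n.pt 603.62085
[[ 611.51293181  250.79659578    0.        ]
 [ 577.22085262 -109.67405032    0.        ]] [[ 624.47903282  245.24304965   42.        ]
 [ 595.59567271 -107.94033913   42.        ]
 [ 681.42129424  244.46538731   42.        ]
 [ 646.36977665 -114.08975174   42.        ]]
```

Confirmed: the plate at (296,230) measures 90×60 mm, centred at about (505,26) with yaw about −2°. The rail foot line and top edge come out 20 mm apart as they should. Rail yaw is −5.57°, and the foot is at x≈589 where y=25.

```bash
cat >> h.py <<'E'
from scipy.spatial.transform import Rotation as R
RN=np.array([0.9953,-0.0971,0]); RY=np.array([0.0971,0.9953,0]); RO=np.array([594.4,70.5,0.])
FOOT=583.68
def railxy(p): p=np.array(p,float); return (p[...,:2]-RO[:2])@np.c_[RN[:2],RY[:2]]
def goal(p,yaw=None):
    o=arm.get_obs(); r=R.from_euler('xyz',o['eef_rot'])
    d=np.array(p)-o['ee_pos']
    print('pos',np.round(o['ee_pos'],1),'rpy deg',np.round(np.degrees(o['eef_rot']),2),'F',np.round(o['ft_force'],2),'t',round(o['clock'],2),'w',round(o['grip_width'],2))
    if yaw is not None:
        rt=R.from_euler('xyz',[np.pi,0,np.radians(yaw)])
        print('twist tool deg',np.round(np.degrees((r.inv()*rt).as_rotvec()),2)); print('travel after twist',np.round(rt.inv().apply(d),1))
    print('travel now',np.round(r.inv().apply(d),1))
E
python3 - <<'E'
from h import *
goal([415,33,150],-5.57)
print('handle px approx',ray(np.load('/tmp/top0.npz'),[(376,234),(412,252)],20))
E
```

```text
pos [ 139.3 -609.   201.9] rpy deg [-179.95   -0.     12.88] F [ 0.01 -0.51  0.3 ] t 0.15 w 1.0
twist tool deg [-0.05  0.   18.45]
travel after twist [ 212.1 -665.7   51.9]
travel now [ 411.9 -564.4   52.4]
handle px approx [[ 496.27768803 -141.55391554   20.        ]
 [ 459.72094808 -215.6875788    20.        ]]
```

>>> move_arm(
  jaw=[22,22,22,22,22,22,22,22],
  travel=[
    [0,0,0],
    [0,0,0],
    [0,0,0],
    [13,-40,0],
    [13,-40,0],
    [13,-40,0],
    [13,-40,0],
    [13,-40,0],
  ],
  twist=[
    [0,0,6.15],
    [0,0,6.15],
    [0,0,6.15],
    [0,0,0],
    [0,0,0],
    [0,0,0],
    [0,0,0],
    [0,0,0],
  ],
)

```text
clock: 0.82
ee_pos: [222.9, -416.3, 202.1]
eef_rot: [-3.141, 0.0, -0.098]
ft_force: [1.0, -0.1, 0.7]
grip_width: 0.453
```

>>> move_arm(
  jaw=[22,22,22,22,22,22,22,22],
  travel=[
    [13,-40,0],
    [13,-40,0],
    [13,-40,0],
    [13,-40,0],
    [13,-40,5],
    [13,-40,5],
    [13,-40,5],
    [13,-40,5],
  ],
  twist=[
    [0,0,0],
    [0,0,0],
    [0,0,0],
    [0,0,0],
    [0,0,0],
    [0,0,0],
    [0,0,0],
    [0,0,0],
  ],
)

```text
clock: 1.48
ee_pos: [355.5, -112.5, 182.7]
eef_rot: [3.141, -0.0, -0.098]
ft_force: [0.8, -0.7, -0.9]
grip_width: 0.221
```

Run:
```python
from h import *
goal([425,32,60],-5.57)
```

```text
pos [ 355.5 -112.5  182.7] rpy deg [ 1.7999e+02 -3.0000e-02 -5.5900e+00] F [ 0.77 -0.66 -0.92] t 1.48 w 0.22
twist tool deg [ 0.01 -0.03 -0.02]
travel after twist [  55.1 -150.6  122.7]
travel now [  55.  -150.6  122.7]
```

>>> move_arm(
  jaw=[22,22,22,22,22,22,22,22],
  travel=[
    [11,-38,0],
    [11,-38,0],
    [11,-38,10],
    [11,-36,20],
    [11,0,35],
    [0,0,30],
    [0,0,27.7],
    [0,0,0],
  ],
  twist=[
    [0,0,0],
    [0,0,0],
    [0,0,0],
    [0,0,0],
    [0,0,0],
    [0,0,0],
    [0,0,0],
    [0,0,0],
  ],
)

```text
clock: 2.15
ee_pos: [421.8, 29.2, 56.9]
eef_rot: [3.141, 0.006, -0.097]
ft_force: [-1.3, 0.4, 0.6]
grip_width: 0.22
```

Run:
```python
from h import *
goal([425,32,23.5],-5.57)
o=arm.get_obs(); s=snap('wrist','w1.png')
snap('scene','s1.png')
```

```text
pos [421.8  29.2  56.9] rpy deg [179.99   0.37  -5.53] F [-1.31  0.36  0.64] t 2.15 w 0.22
twist tool deg [0.01 0.37 0.04]
travel after twist [ 2.9 -3.1 33.4]
travel now [ 3.1 -3.1 33.4]
```

View pics/w1.png

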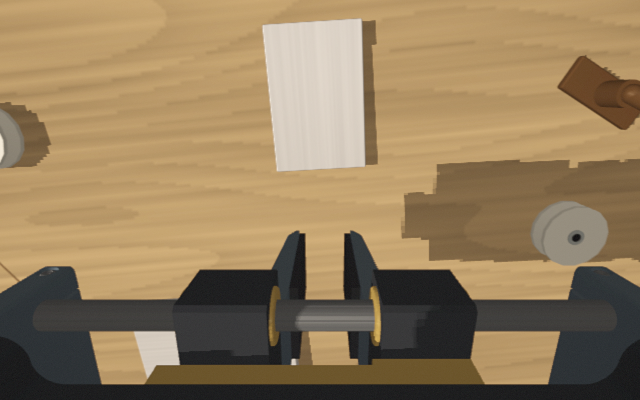

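View pics/s1.png

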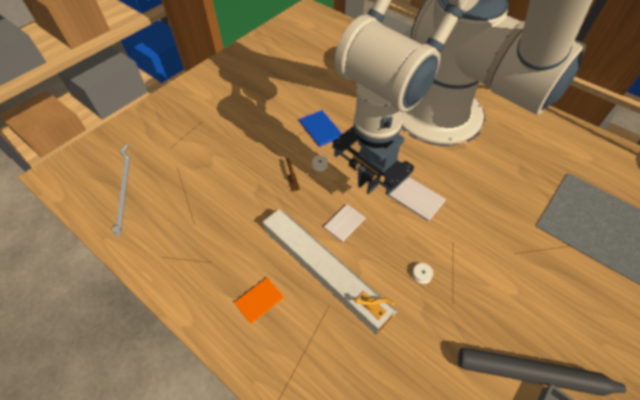

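The wrist view shows the plate's near end at (277,170)–(365,166), centred ahead of the two fingers at about column 324, with a clear gap. I'll lower to the bench.

>>> move_arm(
  jaw=[22,22,22,22],
  travel=[
    [1,-2,20],
    [0,0,8],
    [0,0,4.5],
    [0,0,0],
  ],
  twist=[
    [0,0,0],
    [0,0,0],
    [0,0,0],
    [0,0,0],
  ],
)

```text
clock: 2.58
ee_pos: [425.5, 30.4, 28.3]
eef_rot: [-3.142, 0.0, -0.098]
ft_force: [-0.3, 0.1, 0.8]
grip_width: 0.22
```

```bash
cat >> h.py <<'E'
def wristT(s,o):
    T=np.eye(4); T[:3,:3]=R.from_euler('xyz',o['eef_rot']).as_matrix(); T[:3,3]=o['ee_pos']
    return T@s['mount']
E
python3 - <<'E'
from h import *
o=arm.get_obs(); s=snap('wrist','w2.png'); T=wristT(s,o)
goal([425,32,23.5],-5.57)
hsv=cv2.cvtColor(s['img'],cv2.COLOR_RGB2HSV)
m=((hsv[:,:,1]<45)&(hsv[:,:,2]>150)).astype(np.uint8); m[230:]=0
c,_=cv2.findContours(m,cv2.RETR_EXTERNAL,cv2.CHAIN_APPROX_NONE)
for k in c:
    if cv2.contourArea(k)<1500: continue
    b=cv2.approxPolyDP(k,4,True)[:,0]; w=ray(s,b,8,T); print(b.tolist(),np.round(w,1).tolist(),np.round(railxy(w),1).tolist())
E
```

```text
pos [425.6  30.4  28.6] rpy deg [-1.80e+02 -2.00e-02 -5.58e+00] F [-0.44 -0.79  0.37] t 2.63 w 0.22
twist tool deg [-0.   -0.02 -0.01]
travel after twist [-0.7 -1.5  5.1]
travel now [-0.7 -1.5  5.1]
[[368, 15], [257, 23], [274, 186], [372, 180]] [[548.5, -4.2, 8.0], [550.4, 54.2, 8.0], [462.1, 57.6, 8.0], [460.1, -1.3, 8.0]] [[-38.5, -78.8], [-42.2, -20.5], [-130.5, -25.7], [-126.7, -84.5]]
```

View pics/w2.png

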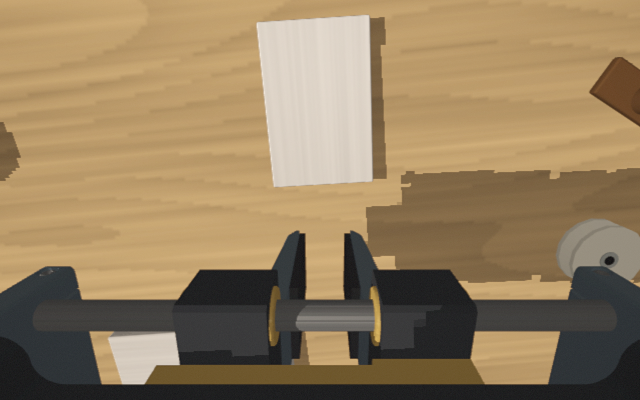

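>>> move_arm(
  jaw=[22,22,22,22],
  travel=[
    [0,-1.5,3],
    [0,0,2],
    [10,0,0],
    [0,0,0],
  ],
  twist=[
    [0,0,0],
    [0,0,0],
    [0,0,0],
    [0,0,0],
  ],
)

```text
clock: 2.97
ee_pos: [437.9, 30.9, 23.3]
eef_rot: [-3.142, -0.002, -0.097]
ft_force: [0.3, -0.5, -0.8]
grip_width: 0.215
```

>>> move_arm(
  jaw=[22,22,22,22,22,22,22,22],
  travel=[
    [4,0,0],
    [4,0,0],
    [5,0,0],
    [6,0,0],
    [6,0,0],
    [6,0,0],
    [6,0,0],
    [5,0,0],
  ],
  twist=[
    [0,0,0],
    [0,0,0],
    [0,0,0],
    [0,0,0],
    [0,0,0],
    [0,0,0],
    [0,0,0],
    [0,0,0],
  ],
)

```text
clock: 3.63
ee_pos: [478.2, 27.0, 22.9]
eef_rot: [-3.142, -0.0, -0.097]
ft_force: [0.0, 0.0, -0.1]
grip_width: 0.22
```

```bash
cat > look.py <<'E'
import sys
from h import *
n=sys.argv[1]
o=arm.get_obs(); print('pos',np.round(o['ee_pos'],1),'railxy',np.round(railxy(o['ee_pos']),1),'F',np.round(o['ft_force'],1),'t',round(o['clock'],2))
a=snap('wrist')['img']; b=cams.snapshot('scene')['img']; t=cams.snapshot('top')['img']
r=lambda x:cv2.resize(x,(400,300),interpolation=cv2.INTER_CUBIC)
g=np.vstack([np.hstack([r(a),r(b[130:280,230:430])]),np.hstack([r(t[130:280,200:400]),r(b[180:255,290:390])])])
cv2.imwrite('pics/'+n+'.png',g[:,:,::-1])
E
python3 look.py p1
```

```text
pos [478.2  27.   22.9] railxy [-111.5  -54.6] F [ 0.   0.  -0.1] t 3.63
```

View pics/p1.png

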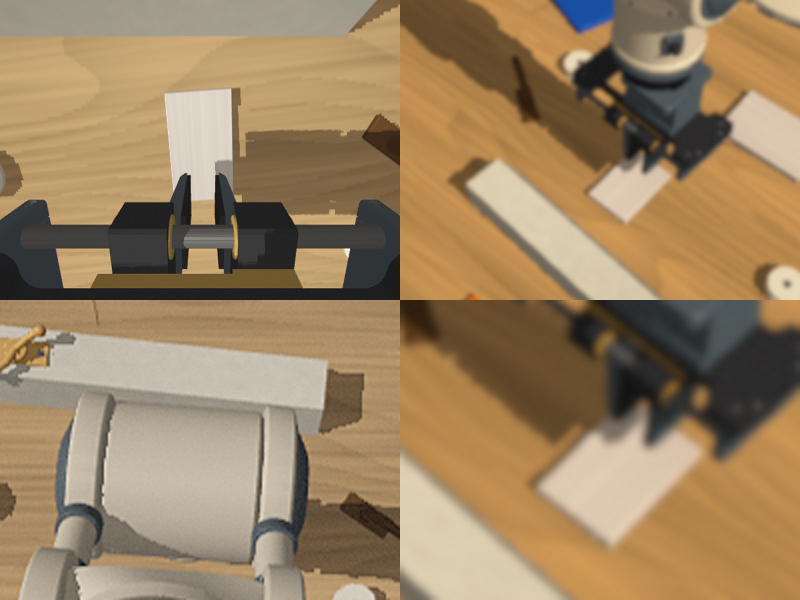

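```bash
cat > plate.py <<'E'
from h import *
o=arm.get_obs(); s=snap('wrist','wp.png'); T=wristT(s,o)
print('tcp rail',np.round(railxy(o['ee_pos']),1),np.round(o['ee_pos'],1))
hsv=cv2.cvtColor(s['img'],cv2.COLOR_RGB2HSV)
m=((hsv[:,:,1]<45)&(hsv[:,:,2]>150)).astype(np.uint8); m[270:]=0;m[:60]=0
c,_=cv2.findContours(m,cv2.RETR_EXTERNAL,cv2.CHAIN_APPROX_NONE)
for k in c:
    if cv2.contourArea(k)<1000: continue
    b=cv2.approxPolyDP(k,4,True)[:,0]; w=ray(s,b,8,T); print(b.tolist(),np.round(railxy(w),1).tolist())
E
python3 plate.py
```

```text
tcp rail [-112.   -54.6] [477.6  27.   22.9]
[[369, 118], [263, 126], [278, 254], [287, 235], [298, 230], [305, 233], [306, 267], [342, 265], [344, 217], [371, 211]] [[-38.2, -79.0], [-42.6, -20.2], [-120.4, -25.5], [-107.7, -31.5], [-104.4, -38.3], [-106.3, -42.6], [-129.3, -42.8], [-127.9, -65.5], [-96.0, -66.2], [-92.2, -82.2]]
```

View pics/wp.png

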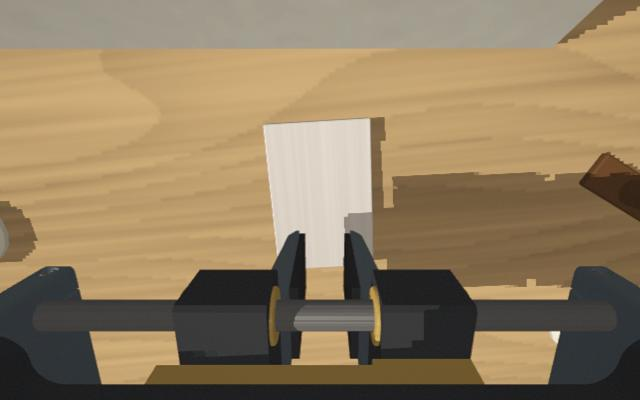

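Run:
```python
from h import *
s=cams.snapshot('wrist'); M=s['mount']
for x in (-16,0,16):
  for z in (-20,22):
    print(x,z,np.round(proj(s,[(x,10,z),(x,23.5,z)],M),0).tolist())
im=s['img'][200:400,220:430]; cv2.imwrite('pics/fz.png',cv2.resize(im,None,fx=3,fy=3,interpolation=cv2.INTER_CUBIC)[:,:,::-1])
print(arm.get_obs()['ft_force'],arm.get_obs()['ft_torque'])
```

```text
-16 -20 [[344.0, 295.0], [369.0, 295.0]]
-16 22 [[340.0, 260.0], [361.0, 260.0]]
0 -20 [[344.0, 268.0], [370.0, 268.0]]
0 22 [[341.0, 237.0], [362.0, 237.0]]
16 -20 [[345.0, 240.0], [371.0, 240.0]]
16 22 [[341.0, 213.0], [363.0, 213.0]]
[ 0.22104901 -0.98850898  0.60557312] [ 0.00416534 -0.0061743   0.02036146]
```

View pics/fz.png

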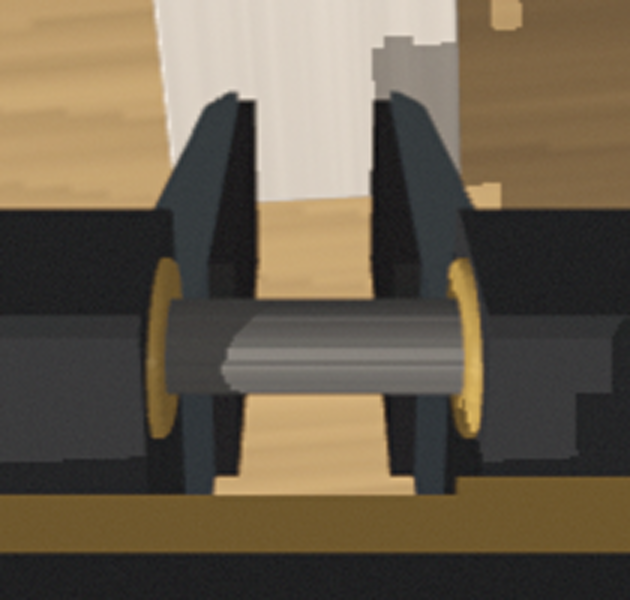

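Run:
```python
from h import *
s=cams.snapshot('scene'); o=arm.get_obs()
T=R.from_euler('xyz',o['eef_rot']).as_matrix()
im=cv2.resize(s['img'][150:230,310:410],None,fx=8,fy=7.5,interpolation=cv2.INTER_CUBIC)[:,:,::-1].copy()
for z,col in ((22,(0,0,255)),(-8,(0,255,0))):
  for y in (10,23.5,-10,-23.5):
    P=o['ee_pos']+T@np.array([16,y,z]); u=proj(s,P)[0]; cv2.circle(im,(int((u[0]-310)*8+4),int((u[1]-150)*7.5+4)),4,col,-1)
cv2.imwrite('pics/sc.png',im); print(o['ee_pos'])
```

```text
[476.89482013  27.09686764  22.90728196]
```

View pics/sc.png

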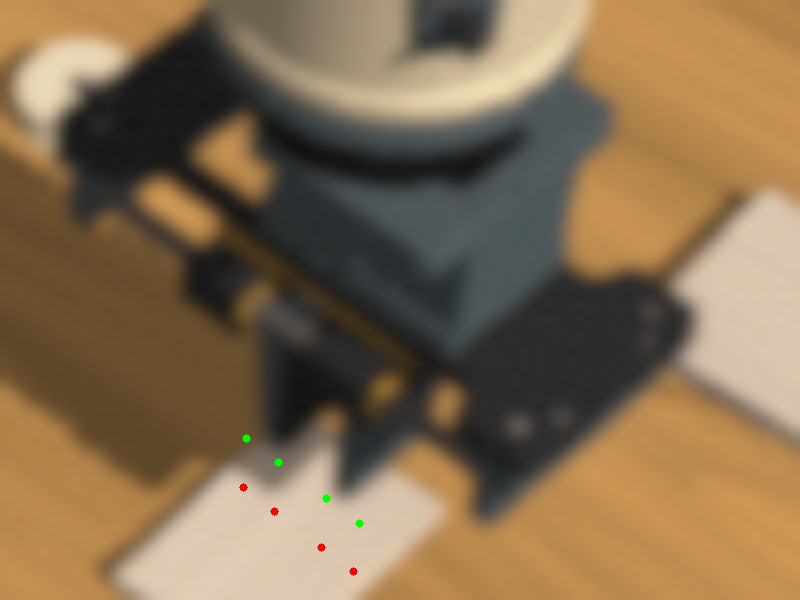

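Run:
```python
from h import *
s=cams.snapshot('scene'); w=cams.snapshot('wrist'); o=arm.get_obs(); T=wristT(w,o)
def rr(s,uv,T):
    d=T[:3,:3]@np.array([(uv[0]-s['cx'])/s['fx'],(uv[1]-s['cy'])/s['fy'],1]); return T[:3,3],d/np.linalg.norm(d)
for a,b in (((351.7,231.7),(346.2,209.3)),((298.3,231.7),(353.1,215.6))):
    p,d=rr(w,a,T);q,e=rr(s,b,s['cam_to_world'])
    t=np.linalg.lstsq(np.c_[d,-e],q-p,rcond=None)[0]; A=p+t[0]*d;B=q+t[1]*e
    X=(A+B)/2; print(np.round(X,1),'gap',np.linalg.norm(A-B),'tool',np.round(R.from_euler('xyz',o['eef_rot']).inv().apply(X-o['ee_pos']),1))
```

```text
[485.   12.5  24.8] gap 7.368491783109213 tool [ 9.4 13.8 -1.8]
[492.4  40.4  33.2] gap 4.463474071152958 tool [ 14.1 -14.7 -10.2]
```

The plate hasn't moved: its near end still shows at rail x≈−128. Both views put the real fingertips about 25–30 mm above the bench, much higher than the stated 22 mm ahead of the TCP would give. I'll back off and find the bench by force.

>>> move_arm(
  jaw=[22,22,22,22,22,22],
  travel=[
    [-20,0,0],
    [-20,0,0],
    [-12,0,0],
    [0,0,2],
    [0,0,2],
    [0,0,0],
  ],
  twist=[
    [0,0,0],
    [0,0,0],
    [0,0,0],
    [0,0,0],
    [0,0,0],
    [0,0,0],
  ],
)

```text
clock: 4.53
ee_pos: [426.5, 32.0, 18.7]
eef_rot: [-3.142, -0.001, -0.097]
ft_force: [0.0, 0.5, 0.2]
grip_width: 0.223
```

Run:
```python
from h import *
o=arm.get_obs(); print(o['ee_pos'],o['ft_force'],o['joint_efforts'])
s=snap('scene'); w=snap('wrist','w3.png'); t=snap('top','t3.png')
im=cv2.resize(s['img'][140:220,310:410],None,fx=8,fy=7.5,interpolation=cv2.INTER_CUBIC)[:,:,::-1].copy()
cv2.imwrite('pics/sc3.png',im)
```

```text
[426.52685051  32.01603011  18.74786491] [0.00136154 0.4752062  0.212391  ] [ 2.21402105e-01 -6.77169800e+01 -1.21357003e+01  2.31444900e-02
 -1.95979555e-01  1.09680259e-03]
```

View pics/sc3.png

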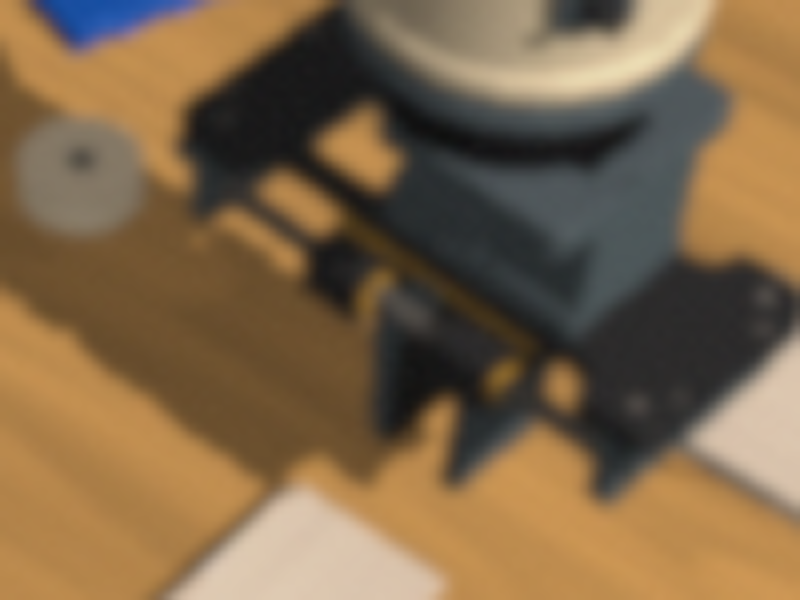

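View pics/w3.png

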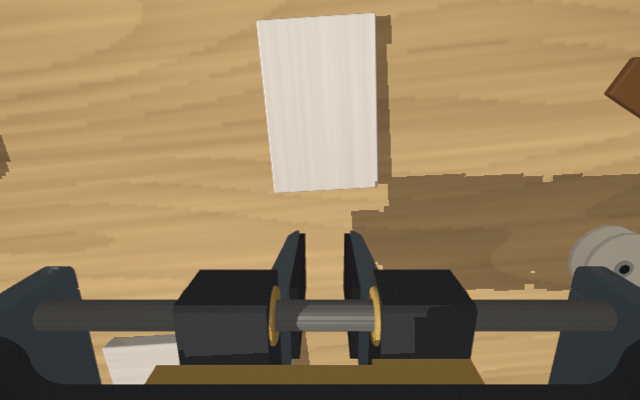

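>>> move_arm(
  jaw=[22,22,22,22],
  travel=[
    [0,0,5],
    [0,0,4],
    [0,0,3],
    [0,0,0],
  ],
  twist=[
    [0,0,0],
    [0,0,0],
    [0,0,0],
    [0,0,0],
  ],
)

```text
clock: 5.02
ee_pos: [425.3, 32.1, 6.2]
eef_rot: [3.142, 0.001, -0.097]
ft_force: [-0.5, -0.2, -0.3]
grip_width: 0.221
```

Run:
```python
from h import *
o=arm.get_obs(); print(o['ee_pos'],o['ft_force'])
s=snap('scene')
im=cv2.resize(s['img'][140:220,310:410],None,fx=8,fy=7.5,interpolation=cv2.INTER_CUBIC)[:,:,::-1].copy()
cv2.imwrite('pics/sc4.png',im)
w=snap('wrist')['img'][130:290,240:430]; cv2.imwrite('pics/w4.png',cv2.resize(w,None,fx=3.5,fy=3.5,interpolation=cv2.INTER_CUBIC)[:,:,::-1])
```

```text
[425.28613881  32.10223458   6.23674122] [-0.47215495 -0.22975101 -0.26946506]
```

View pics/sc4.png

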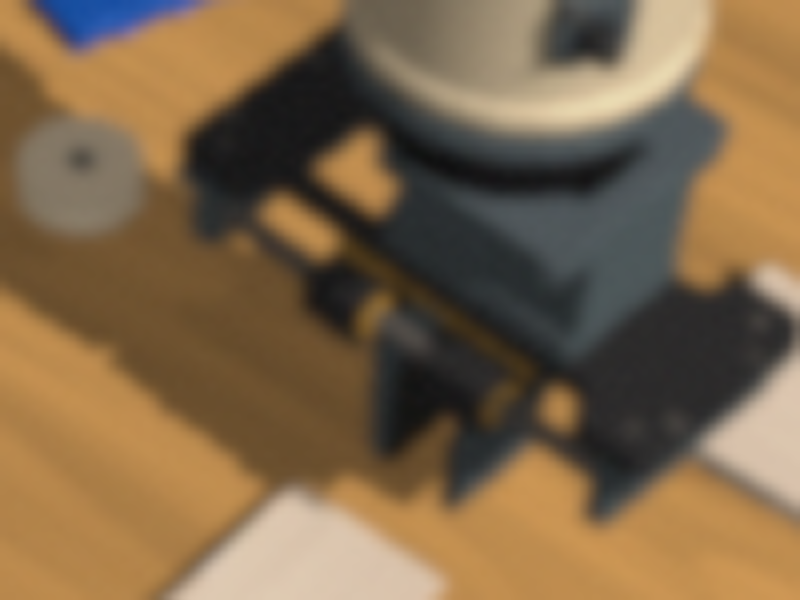

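View pics/w4.png

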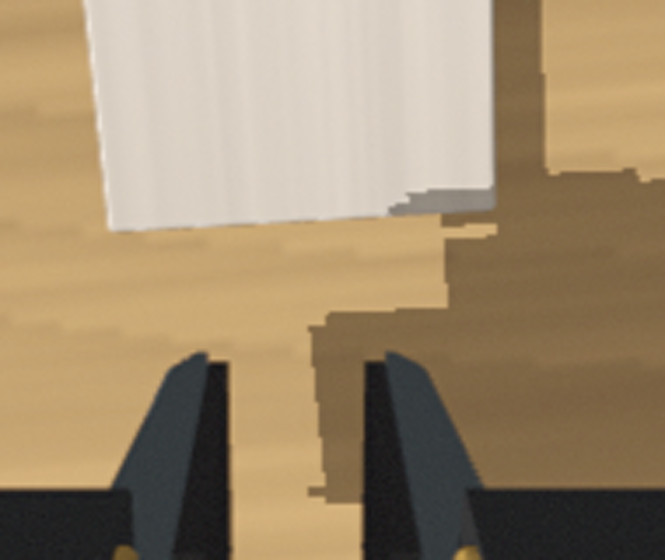

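>>> move_arm(
  jaw=[22,22,22,22],
  travel=[
    [0,0,3],
    [0,0,3],
    [0,0,2],
    [0,0,0],
  ],
  twist=[
    [0,0,0],
    [0,0,0],
    [0,0,0],
    [0,0,0],
  ],
)

```text
clock: 5.45
ee_pos: [425.4, 32.1, -1.4]
eef_rot: [3.142, 0.001, -0.097]
ft_force: [-0.7, 0.3, 0.2]
grip_width: 0.216
```

Run:
```python
from h import *
o=arm.get_obs(); print(o['ee_pos'],o['ft_force'])
w=snap('wrist')['img'][130:290,240:430]; cv2.imwrite('pics/w5.png',cv2.resize(w,None,fx=3.5,fy=3.5,interpolation=cv2.INTER_CUBIC)[:,:,::-1])
```

```text
[425.3794686   32.11853498  -1.43301482] [-0.6505331   0.30857019  0.17887094]
```

View pics/w5.png

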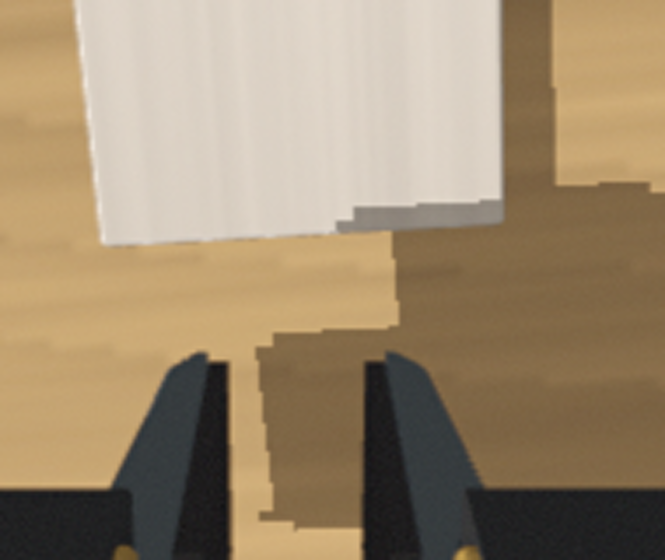

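>>> move_arm(
  jaw=[22,22,22,22],
  travel=[
    [0,0,3],
    [0,0,2],
    [0,0,1],
    [0,0,0],
  ],
  twist=[
    [0,0,0],
    [0,0,0],
    [0,0,0],
    [0,0,0],
  ],
)

```text
clock: 5.83
ee_pos: [425.5, 32.1, -7.3]
eef_rot: [-3.142, 0.0, -0.097]
ft_force: [0.5, 0.1, -0.2]
grip_width: 0.217
```

>>> move_arm(
  jaw=[22,22],
  travel=[
    [0,0,1],
    [0,0,0],
  ],
  twist=[
    [0,0,0],
    [0,0,0],
  ],
)

```text
clock: 6.0
ee_pos: [425.6, 32.1, -8.1]
eef_rot: [3.142, 0.0, -0.097]
ft_force: [1.0, -0.4, -0.5]
grip_width: 0.218
```

Run:
```python
from h import *
o=arm.get_obs(); print(o['ee_pos'],o['ft_force'])
w=snap('wrist')['img'][130:290,240:430]; cv2.imwrite('pics/w6.png',cv2.resize(w,None,fx=3.5,fy=3.5,interpolation=cv2.INTER_CUBIC)[:,:,::-1])
```

```text
[425.5941994   32.10570699  -8.12419158] [ 1.00992007 -0.38023971 -0.45788305]
```

View pics/w6.png

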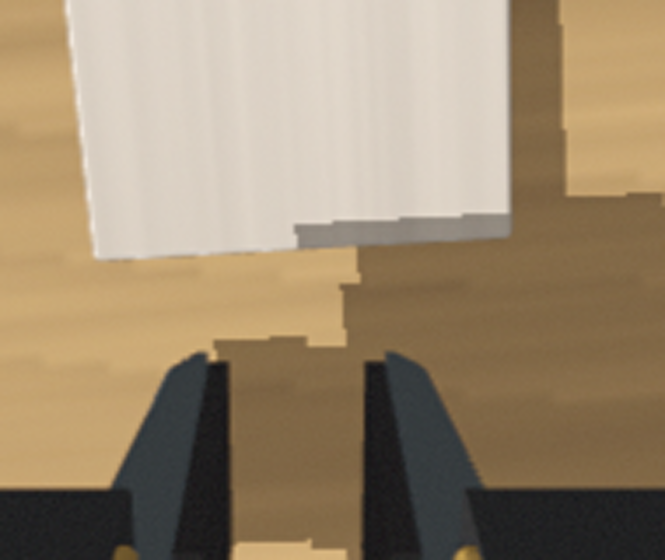

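>>> move_arm(
  jaw=[22,22,22],
  travel=[
    [0,0,1],
    [0,0,1],
    [0,0,0],
  ],
  twist=[
    [0,0,0],
    [0,0,0],
    [0,0,0],
  ],
)

```text
clock: 6.3
ee_pos: [425.5, 32.1, -10.2]
eef_rot: [3.142, 0.0, -0.097]
ft_force: [0.2, -0.4, 0.3]
grip_width: 0.22
```

>>> move_arm(
  jaw=[22,22,22],
  travel=[
    [0,0,1],
    [0,0,0.5],
    [0,0,0],
  ],
  twist=[
    [0,0,0],
    [0,0,0],
    [0,0,0],
  ],
)

```text
clock: 6.55
ee_pos: [425.6, 32.1, -11.3]
eef_rot: [-3.142, -0.0, -0.097]
ft_force: [-1.5, -0.2, 8.9]
grip_width: 0.218
```

Bench contact came at TCP z≈−11.2 (8.9 N), so the fingertips really sit about 11 mm behind the reported TCP. I'll use that offset: raise 1.6 mm and push.

>>> move_arm(
  jaw=[22,22,22,22,22,22,22,22],
  travel=[
    [0,0,-1.6],
    [5,0,0],
    [8,0,0],
    [6,0,0],
    [5,0,0],
    [5,0,0],
    [5,0,0],
    [0,0,0],
  ],
  twist=[
    [0,0,0],
    [0,0,0],
    [0,0,0],
    [0,0,0],
    [0,0,0],
    [0,0,0],
    [0,0,0],
    [0,0,0],
  ],
)

```text
clock: 7.22
ee_pos: [460.8, 28.6, -9.9]
eef_rot: [-3.142, -0.001, -0.097]
ft_force: [-1.1, 0.0, 0.1]
grip_width: 0.222
```

```bash
python3 plate.py
```

```text
tcp rail [-128.9  -54.6] [460.8  28.6  -9.9]
[[393, 60], [259, 60], [269, 233], [320, 233], [318, 212], [324, 209], [318, 206], [319, 198], [386, 191]] [[-28.7, -84.5], [-28.7, -25.6], [-110.2, -26.2], [-110.2, -52.2], [-99.0, -51.2], [-97.4, -54.2], [-95.9, -51.2], [-91.7, -51.7], [-88.2, -84.5]]
```

View pics/wp.png

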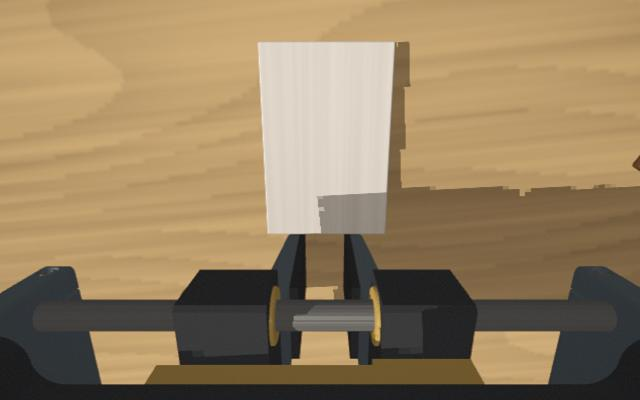

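The plate is now squared up to the fingers. Its near end is at row 233 (rail x −110) and its far end is 20 mm from the foot. I'll keep pushing.

>>> move_arm(
  jaw=[22,22,22,22,22,22,22,22],
  travel=[
    [4,0,0],
    [5,0,0],
    [5,0,0],
    [4,0,0],
    [4,0,0],
    [4,0,0],
    [4,0,0],
    [0,0,0],
  ],
  twist=[
    [0,0,0],
    [0,0,0],
    [0,0,0],
    [0,0,0],
    [0,0,0],
    [0,0,0],
    [0,0,0],
    [0,0,0],
  ],
)

```text
clock: 7.93
ee_pos: [490.3, 25.8, -9.9]
eef_rot: [-3.142, -0.001, -0.097]
ft_force: [-0.5, -0.6, -0.2]
grip_width: 0.217
```

```bash
python3 look.py p2
```

```text
pos [490.3  25.8  -9.9] railxy [-99.3 -54.6] F [-0.5 -0.6 -0.2] t 7.93
```

View pics/p2.png

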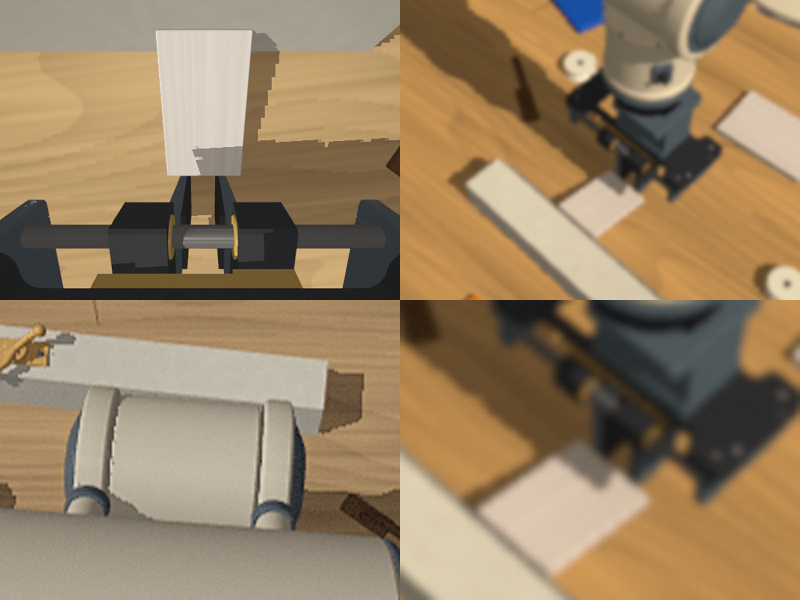

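The far end has started up the slope (wrist view widens towards the top). I'll keep pushing.

>>> move_arm(
  jaw=[22,22,22,22,22,22,22,22],
  travel=[
    [3,0,0],
    [4,0,0],
    [4,0,0],
    [4,0,0],
    [4,0,0],
    [4,0,0],
    [4,0,0],
    [0,0,0],
  ],
  twist=[
    [0,0,0],
    [0,0,0],
    [0,0,0],
    [0,0,0],
    [0,0,0],
    [0,0,0],
    [0,0,0],
    [0,0,0],
  ],
)

```text
clock: 8.75
ee_pos: [517.5, 23.1, -9.8]
eef_rot: [-3.142, -0.001, -0.097]
ft_force: [0.4, 1.2, 1.2]
grip_width: 0.223
```

```bash
python3 look.py p3
```

```text
pos [517.5  23.1  -9.8] railxy [-72.  -54.6] F [0.4 1.2 1.2] t 8.75
```

View pics/p3.png

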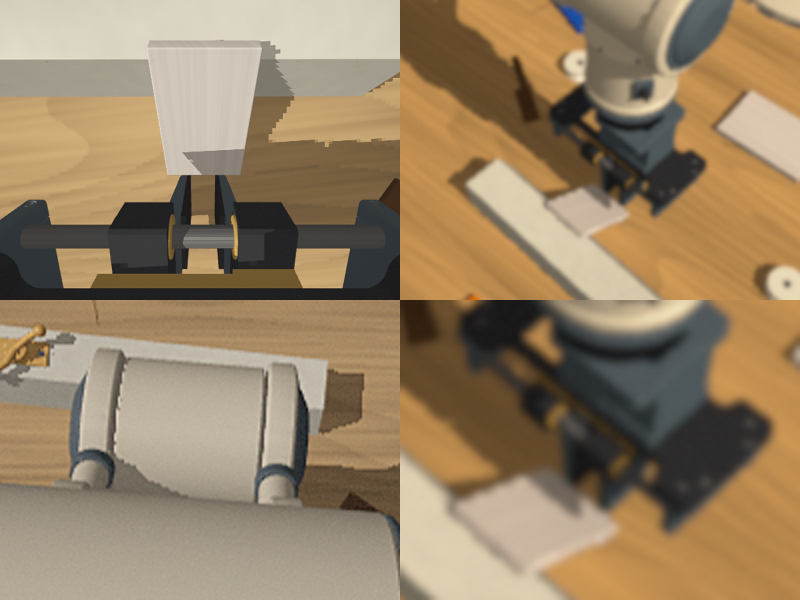

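>>> move_arm(
  jaw=[22,22,22,22,22,22,22,22],
  travel=[
    [3,0,0],
    [4,0,0],
    [4,0,0],
    [4,0,0],
    [4,0,0],
    [4,0,0],
    [4,0,0],
    [0,0,0],
  ],
  twist=[
    [0,0,0],
    [0,0,0],
    [0,0,0],
    [0,0,0],
    [0,0,0],
    [0,0,0],
    [0,0,0],
    [0,0,0],
  ],
)

```text
clock: 9.57
ee_pos: [544.1, 20.5, -9.9]
eef_rot: [-3.142, -0.001, -0.097]
ft_force: [-0.5, -0.1, -0.4]
grip_width: 0.223
```

```bash
python3 look.py p4
```

```text
pos [544.1  20.5  -9.9] railxy [-45.2 -54.6] F [-0.5 -0.1 -0.4] t 9.57
```

View pics/p4.png

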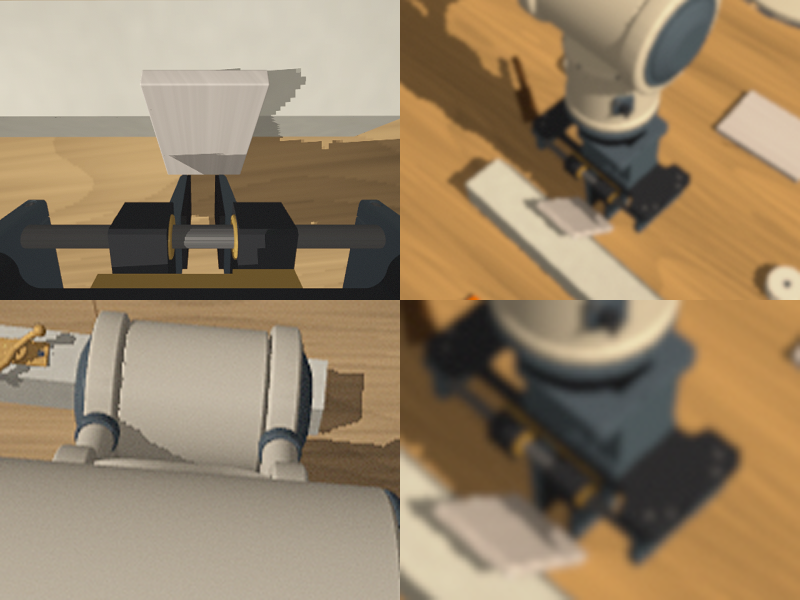

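>>> move_arm(
  jaw=[22,22,22,22,22,22,22],
  travel=[
    [3,0,0],
    [3,0,0],
    [3,0,0],
    [3,0,0],
    [2,0,0],
    [1,0,0],
    [0,0,0],
  ],
  twist=[
    [0,0,0],
    [0,0,0],
    [0,0,0],
    [0,0,0],
    [0,0,0],
    [0,0,0],
    [0,0,0],
  ],
)

```text
clock: 10.3
ee_pos: [558.3, 19.2, -9.9]
eef_rot: [-3.142, -0.0, -0.097]
ft_force: [-0.4, -0.1, 0.3]
grip_width: 0.217
```

```bash
python3 look.py p5
```

```text
pos [558.3  19.2  -9.9] railxy [-31.  -54.6] F [-0.4 -0.1  0.3] t 10.3
```

View pics/p5.png

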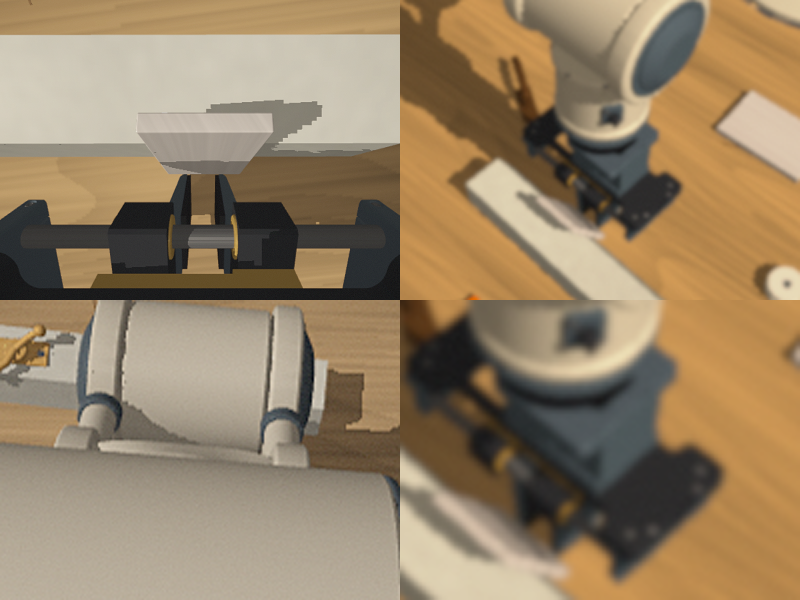

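>>> move_arm(
  jaw=[22,22,22,22,22],
  travel=[
    [1,0,0],
    [1,0,0],
    [1,0,0],
    [0,0,0],
    [0,0,0],
  ],
  twist=[
    [0,0,0],
    [0,0,0],
    [0,0,0],
    [0,0,0],
    [0,0,0],
  ],
)

```text
clock: 10.87
ee_pos: [561.0, 18.9, -9.9]
eef_rot: [-3.142, -0.0, -0.097]
ft_force: [-0.4, 0.5, -0.6]
grip_width: 0.219
```

Run:
```python
from h import *
o=arm.get_obs(); s=snap('wrist','w7.png'); T=wristT(s,o); print(np.round(railxy(o['ee_pos']),1),o['ft_force'])
# predicted back-face top corners for angles
Rm=lambda x,y,z:RO+RN*x+RY*y+np.array([0,0,z])
for th in (50,55,58,61,64):
    t=np.radians(th); xb=20-42/np.tan(t)
    f=lambda l,h,y:Rm(xb+l*np.cos(t)-h*np.sin(t),y,l*np.sin(t)+h*np.cos(t))
    print(th,'near up x',round(xb-8*np.sin(t),1),np.round(proj(s,[f(90,8,-85),f(90,8,-25),f(90,0,-85),f(90,0,-25),f(0,8,-85)],T)).tolist())
```

```text
[-28.2 -54.6] [-0.41189642  0.47722051 -0.5930457 ]
50 near up x -21.4 [[431.0, 169.0], [222.0, 169.0], [428.0, 145.0], [225.0, 145.0], [383.0, 252.0]]
55 near up x -16.0 [[435.0, 175.0], [218.0, 175.0], [433.0, 149.0], [221.0, 149.0], [383.0, 242.0]]
58 near up x -13.0 [[438.0, 180.0], [216.0, 180.0], [435.0, 153.0], [219.0, 153.0], [383.0, 237.0]]
61 near up x -10.3 [[440.0, 187.0], [214.0, 187.0], [438.0, 158.0], [216.0, 158.0], [383.0, 231.0]]
64 near up x -7.7 [[441.0, 194.0], [213.0, 194.0], [440.0, 165.0], [214.0, 165.0], [383.0, 227.0]]
```

View pics/w7.png

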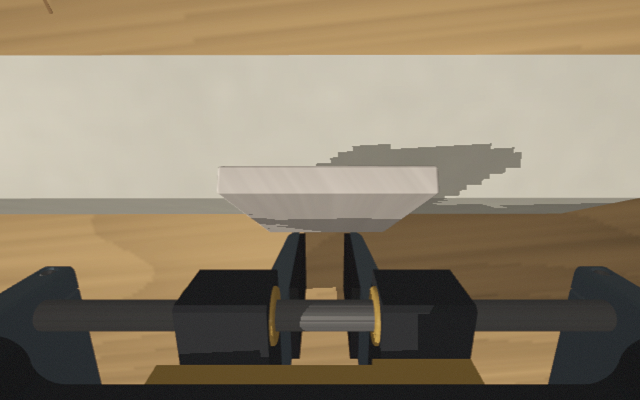

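The plate leans at about 62°. Its raised end shows at rows 166–193 and its near end at row 232, which match the rows predicted for 61–64°. I'll back off, rise, and go over behind the raised end.

>>> move_arm(
  jaw=[22,22,22,22,22,22,22,22],
  travel=[
    [-3,0,0],
    [-10,0,0],
    [-15,0,0],
    [-12,0,0],
    [0,0,-20],
    [0,0,-40],
    [0,0,-35],
    [0,0,-25],
  ],
  twist=[
    [0,0,0],
    [0,0,0],
    [0,0,0],
    [0,0,0],
    [0,0,0],
    [0,0,0],
    [0,0,0],
    [0,0,0],
  ],
)

```text
clock: 11.58
ee_pos: [521.5, 22.8, 112.8]
eef_rot: [-3.142, -0.002, -0.097]
ft_force: [0.9, -0.1, 0.2]
grip_width: 0.217
```

```bash
python3 look.py p6
```

```text
pos [521.5  22.8 112.8] railxy [-67.9 -54.6] F [ 0.9 -0.1  0.2] t 11.58
```

View pics/p6.png

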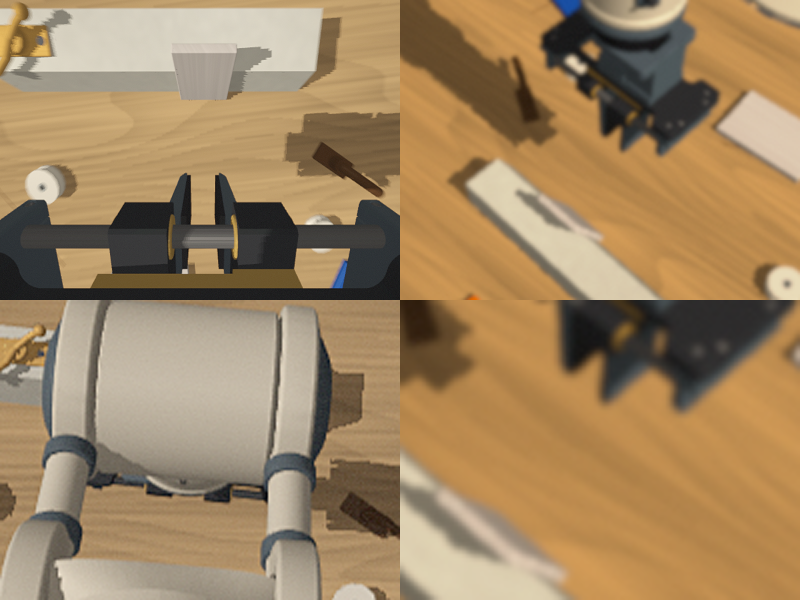

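The plate stays leaning by itself. Next I'll go over it and down behind.

>>> move_arm(
  jaw=[22,22,22,22,22,22,22],
  travel=[
    [20,0,-6],
    [35,0,0],
    [35,0,0],
    [30,0,0],
    [20,0,0],
    [0,0,0],
    [0,0,0],
  ],
  twist=[
    [0,0,0],
    [0,0,0],
    [0,0,0],
    [0,0,0],
    [0,0,0],
    [0,0,0],
    [0,0,0],
  ],
)

```text
clock: 12.32
ee_pos: [660.2, 9.1, 114.3]
eef_rot: [3.142, 0.002, -0.097]
ft_force: [0.0, 0.6, -1.0]
grip_width: 0.22
```

```bash
python3 look.py p7
```

```text
pos [660.2   9.1 114.3] railxy [ 71.4 -54.7] F [ 0.   0.6 -1. ] t 12.32
```

View pics/p7.png

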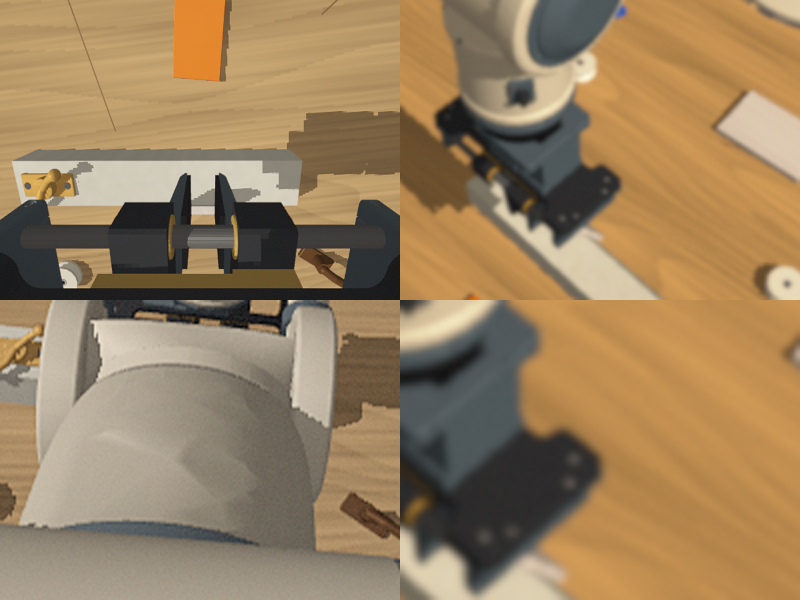

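>>> move_arm(
  jaw=[22,22,22,22,22,22],
  travel=[
    [0,0,20],
    [0,0,20],
    [0,0,15],
    [0,0,10],
    [0,0,2],
    [0,0,0],
  ],
  twist=[
    [0,0,0],
    [0,0,0],
    [0,0,0],
    [0,0,0],
    [0,0,0],
    [0,0,0],
  ],
)

```text
clock: 12.97
ee_pos: [659.9, 9.3, 48.8]
eef_rot: [3.142, 0.001, -0.097]
ft_force: [-0.2, 1.0, -0.0]
grip_width: 0.222
```

```bash
python3 look.py p8
```

```text
pos [659.9   9.3  48.8] railxy [ 71.1 -54.6] F [-0.2  1.  -0. ] t 12.97
```

View pics/p8.png

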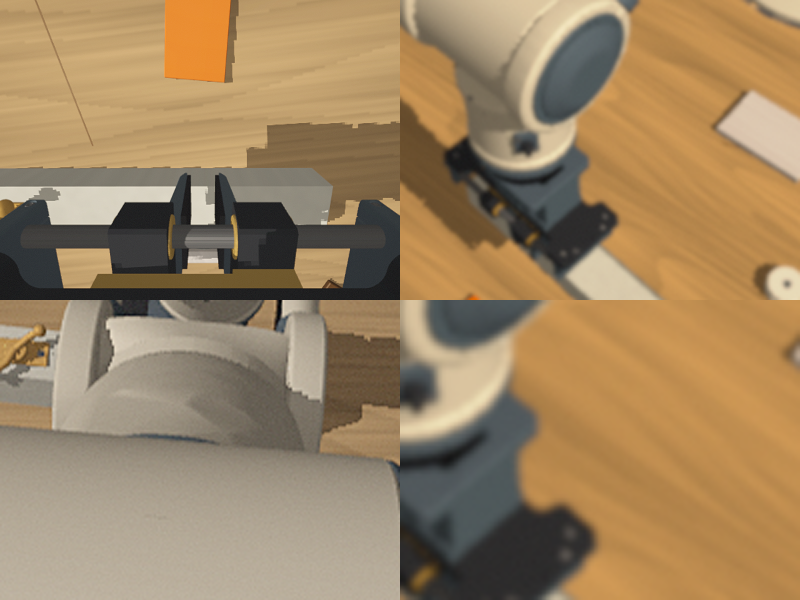

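>>> move_arm(
  jaw=[22,22,22,22,22,22,22,22],
  travel=[
    [-5,0,0],
    [-5,0,0],
    [-5,0,0],
    [-5,0,0],
    [-5,0,0],
    [-5,0,0],
    [-5,0,0],
    [0,0,0],
  ],
  twist=[
    [0,0,0],
    [0,0,0],
    [0,0,0],
    [0,0,0],
    [0,0,0],
    [0,0,0],
    [0,0,0],
    [0,0,0],
  ],
)

```text
clock: 13.78
ee_pos: [624.4, 12.8, 49.0]
eef_rot: [-3.142, 0.001, -0.097]
ft_force: [-0.6, -0.8, 0.1]
grip_width: 0.215
```

```bash
python3 look.py p9
```

```text
pos [624.4  12.8  49. ] railxy [ 35.5 -54.6] F [-0.6 -0.8  0.1] t 13.78
```

View pics/p9.png

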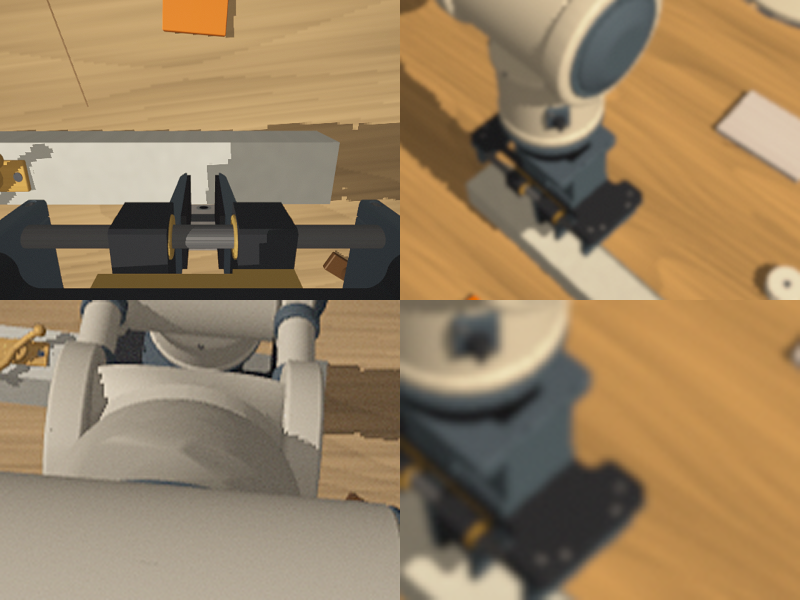

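The wrist view between the fingers shows the plate's countersunk face rising, with a dark hole at about (203,208). I'll keep pushing it back.

>>> move_arm(
  jaw=[22,22,22,22,22,22,22,22],
  travel=[
    [-4,0,0],
    [-4,0,0],
    [-4,0,0],
    [-4,0,0],
    [-4,0,0],
    [-4,0,0],
    [0,0,0],
    [0,0,0],
  ],
  twist=[
    [0,0,0],
    [0,0,0],
    [0,0,0],
    [0,0,0],
    [0,0,0],
    [0,0,0],
    [0,0,0],
    [0,0,0],
  ],
)

```text
clock: 14.6
ee_pos: [601.6, 15.0, 49.1]
eef_rot: [-3.142, -0.0, -0.097]
ft_force: [-0.1, -0.0, -0.3]
grip_width: 0.224
```

```bash
python3 look.py p10
```

```text
pos [601.6  15.   49.1] railxy [ 12.6 -54.6] F [-0.1 -0.  -0.3] t 14.6
```

View pics/p10.png

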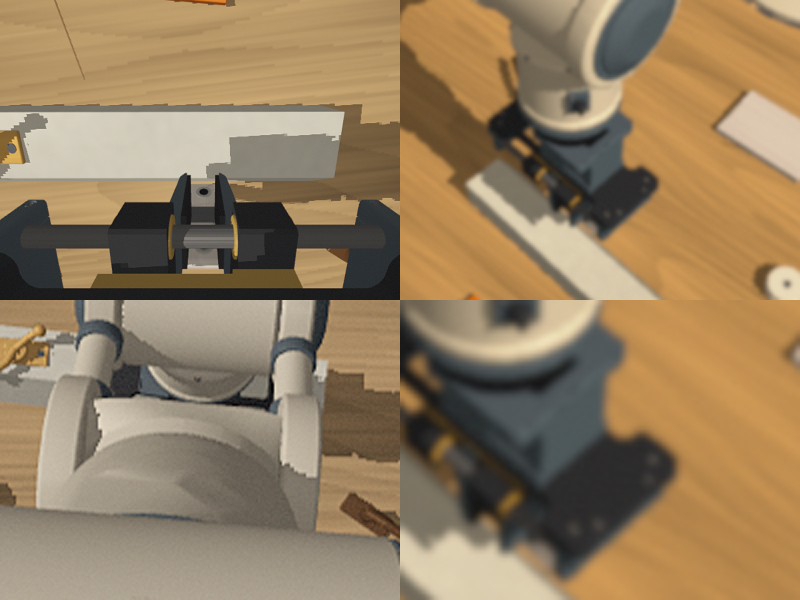

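>>> move_arm(
  jaw=[22,22,22,22,22,22,22,22],
  travel=[
    [-3,0,0],
    [-3,0,0],
    [-3,0,0],
    [-3,0,0],
    [-3,0,0],
    [0,0,0],
    [0,0,0],
    [0,0,0],
  ],
  twist=[
    [0,0,0],
    [0,0,0],
    [0,0,0],
    [0,0,0],
    [0,0,0],
    [0,0,0],
    [0,0,0],
    [0,0,0],
  ],
)

```text
clock: 15.42
ee_pos: [587.0, 16.4, 49.1]
eef_rot: [3.142, -0.0, -0.097]
ft_force: [0.5, -0.2, 0.2]
grip_width: 0.217
```

```bash
python3 look.py p11
```

```text
pos [587.   16.4  49.1] railxy [ -2.1 -54.6] F [ 0.5 -0.2  0.2] t 15.42
```

View pics/p11.png

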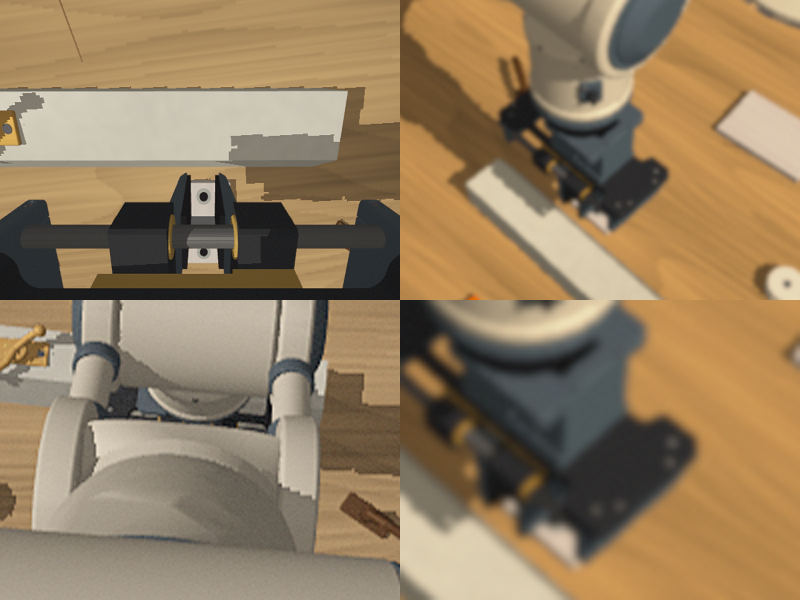

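Both countersinks now show between the fingers at (203,197) and (203,252), so it looks like the plate has fallen flat. I'll rise and check.

>>> move_arm(
  jaw=[22,22,22,22,22,22,22,22],
  travel=[
    [0,0,-15],
    [0,0,-30],
    [0,0,-30],
    [0,0,-25],
    [-30,0,0],
    [-40,0,0],
    [-40,0,0],
    [-35,0,0],
  ],
  twist=[
    [0,0,0],
    [0,0,0],
    [0,0,0],
    [0,0,0],
    [0,0,0],
    [0,0,0],
    [0,0,0],
    [0,0,0],
  ],
)

```text
clock: 16.23
ee_pos: [440.1, 30.7, 149.0]
eef_rot: [-3.142, 0.0, -0.097]
ft_force: [0.2, 0.5, -0.2]
grip_width: 0.22
```

>>> move_arm(
  jaw=[22,22,22],
  travel=[
    [0,0,-15],
    [0,0,0],
    [0,0,0],
  ],
  twist=[
    [0,0,0],
    [0,0,0],
    [0,0,0],
  ],
)

```text
clock: 16.48
ee_pos: [443.5, 30.4, 164.7]
eef_rot: [-3.142, -0.003, -0.097]
ft_force: [0.7, -0.2, 0.9]
grip_width: 0.219
```

```bash
python3 look.py p12; python3 plate.py
python3 - <<'E'
from h import *
s=np.load('/tmp/scene0.npz')['img']; n=snap('scene')['img']
d=cv2.absdiff(s,n).max(2); print('pulleyA/handle/pulleyB diffs',d[262:286,410:436].max(),d[155:195,278:303].max(),d[152:174,308:332].max())
E
```

```text
pos [443.5  30.4 164.7] railxy [-146.3  -54.6] F [ 0.7 -0.2  0.9] t 16.48
tcp rail [-146.4  -54.6] [443.3  30.3 163.7]
[[473, 209], [474, 221], [488, 234], [509, 233], [520, 219], [499, 220], [499, 213], [508, 212], [501, 211], [503, 202], [487, 202], [490, 193]] [[-170.2, -206.4], [-183.3, -209.1], [-197.7, -225.6], [-196.5, -247.3], [-181.0, -256.3], [-182.2, -234.8], [-174.5, -233.6], [-173.5, -242.7], [-172.4, -235.4], [-162.8, -235.9], [-162.8, -219.7], [-153.3, -221.4]]
[[77, 128], [67, 139], [70, 158], [87, 171], [107, 168], [113, 155], [109, 140], [98, 126]] [[-89.3, 181.7], [-99.7, 193.5], [-118.1, 194.6], [-131.0, 180.6], [-127.9, 160.2], [-115.1, 152.0], [-100.6, 153.3], [-87.4, 161.3]]
[[293, 60], [295, 143], [356, 143], [358, 60], [332, 60], [328, 66], [319, 60]] [[-29.1, -26.0], [-103.4, -26.0], [-103.4, -84.9], [-29.1, -84.7], [-29.1, -61.2], [-34.1, -57.6], [-29.1, -49.5]]
pulleyA/handle/pulleyB diffs 8 88 95
```

View pics/p12.png

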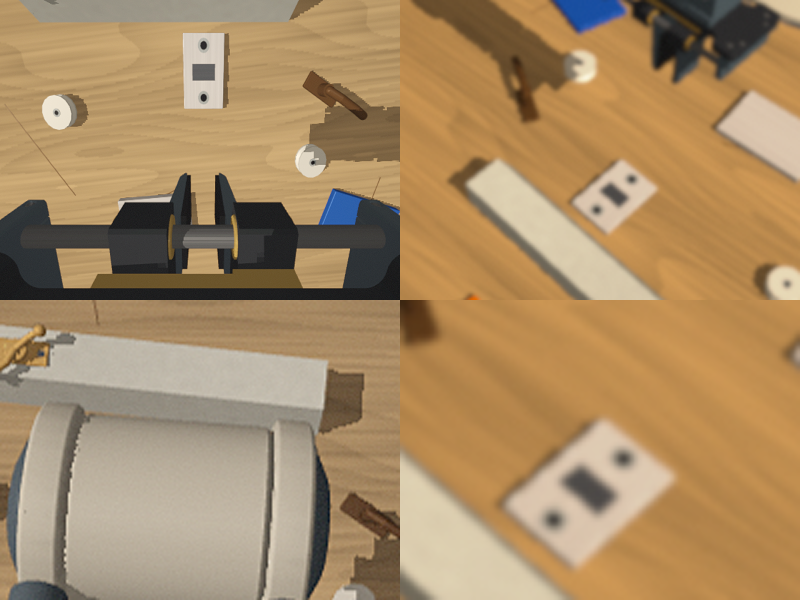

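View pics/wp.png

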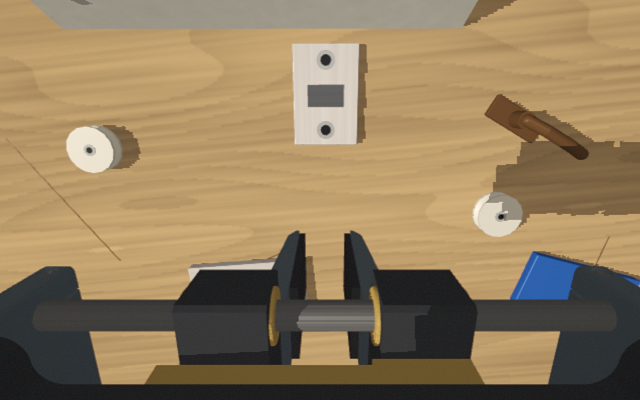

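Run:
```python
from h import *
print(arm.get_obs()['qvel'].round(4)); print(arm.close_job())
```

```text
[ 0.     -0.0021  0.0036  0.0015  0.0002 -0.0015]
the job is handed in; nothing more can be done
None
```

The plate now lies flat on the bench in front of the rail, countersunk face up, and I handed the job in at about 16.6 s. I pushed its near end with the outside of the fingers until it leaned on the rail at about 62°. It stayed leaning when I let go, and I then pushed the raised end back over from behind.

**Last checks**
- **Plate:** both countersinks and the recess are visible. The centre is about 58 mm before the foot line, at rail y −55.
- **Gripper:** it is well clear of everything, and the arm was at rest.
- **Pulleys and handle:** by eye, pulley B and the handle are at their starting pixels in the scene view. The image difference there was large (88–95), which I put down to the gripper's changed shadow. Around pulley A there was almost no difference (8).

**What disagreed:** the stated fingertip length did not hold. The tips touched the bench at TCP z≈−11 mm, about 33 mm higher than "22 mm ahead of the TCP" implies. My first push therefore passed over the plate without moving it. I found the bench by force and used the measured offset after that.

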